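# Free the pawl and lower the parcel lift

## Robot

A 6-joint arm with a two-finger parallel gripper is mounted at the origin on the work surface. World frame = base frame: x ahead of the robot, y to its left, z up, the work surface at z = 0. Lengths are in m, angles in rad, forces in N, time in s.
With the tool pointing down it reaches from about 0.3 to 0.775 m from the base axis. Payload 14.6 kg.
Tool frame: the origin (TCP) lies midway between the tips of the shut fingers; the grasp point (between the pads) lies 19 mm behind it (ctrl.pinch_z is the distance from the TCP to the grasp point, in m); z points along the fingers, y is the line along which they close (so a half turn about z gives the same grasp; the last joint's range is limited). The gripper opens to 94 mm and grips with 3 to 60 N. Pads are 16 mm wide; open, the fingers measure 119 mm over their backs; the gripper's body (75 mm by 177 mm) begins 78 mm behind the grasp point.
Start: joints at [-1.313, 0.3, 1.521, -0, 1.321, -0.067], TCP at [0.176, -0.521, 0.205] pointing down, gripper open.
Joint ranges: [-3.03, 3.03], [-0.79, 2.21], [0.23, 2.52], [-1.04, 4.18], [0, 3.07], [-2.55, 2.55]. Speed limits (rad/s): [2.22, 2.22, 2.57, 3.14, 3.14, 3.14].

## Interface

Orientations are given as [roll, pitch, yaw] about the fixed x, y, z axes, in that order (R = Rz(yaw) Ry(pitch) Rx(roll)).
In Python, from station import ctrl gives the robot as it stands.
- The arm moves only by the tool jog_arm, never from a script. Its argument "motion" is a list of rows, each a list of 7 numbers: the shift along the tool's x, y, z in m, then the turn, a rotation vector about the tool's x, y, z in rad, then the opening, from -1 (shut) to 1 (fully open). In form: [[tx, ty, tz, rx, ry, rz, gripper], ...]. A call has 1 to 5 rows; each row shifts and turns the commanded pose from where the row before left it, along the tool's axes as they then stand; what a row does not reach is not made up. A row lasts 1/10 s, in which the tool goes at most 50 mm and 8.59 degrees, less where a joint would pass 70% of its speed; a pose out of reach is approached as far as the arm can. A call is refused whole if a number of a shift passes 0.05 or a number of a turn 0.15, either way. A call with a gripper value outside its range is refused whole. The fingers move at their own pace and stop on an object; "squeeze" is the grip in N (left out, the last holds). Time passes only in rows, so rows that do not move let the fingers close. It gives the time, the measured TCP pose, the force, the opening and the grip force at its end, in the units of the state.
- ctrl.get_obs(): the state, without advancing time (a new reading comes with each control period).
- ctrl.camera(name): name is "scene" or "side" or "wrist"; returns the picture (400x640x3 uint8, red, green, blue); there is no depth.
- ctrl.camera_model(name): a dict with "intrinsics" (3x3 intrinsics, pixels), "rvec" (rotation vector, rad) and "tvec" (3), from world to camera coordinates, as OpenCV has them. Camera axes: x right, y down, z forward; pixel columns grow to the right and rows downward; lengths in m; the calibration is good to about 2 mm. A picture is of the moment at which its call begins: read the wrist's pose just before it. camera_model takes no time and is no camera call; for the wrist camera it gives the pose at the moment of the call.
- ctrl.hand_in(): hands the job in; it is judged then, once.
The state is a dict: "time_s": time; "qpos": joint angles; "joint_vel": joint speeds; "tau": joint torques, N m; "ee_pos": TCP position; "eef_rot": TCP orientation; "force": force on the tool from outside, world axes, zero at the start; "moment": the same for the moment, N m; "grip_width": finger opening in m; "grip_force": force on a finger pad.
Only numpy, scipy, OpenCV 4.12 (cv2) and the standard library are available. Lean on these libraries where they do the work, as an engineer would, in place of code of your own. Each camera call takes 0.05 s, during which the arm holds its last target. There are 200 camera calls.

## Task

Pick up the release rod, slide its steel end in under the tongue of the parcel lift's pawl and flick the pawl up and right over until it stays back by itself; use the rod and not the fingers on the pawl, and work gently. Then press the lift's black knob down slowly until you feel the plate with its carton sit firmly on the rubber stop under it, without forcing it, touching the carton or disturbing the other things on the table, and leave the rod lying flat on the table.

Things in the scene. Friction and masses are not known exactly. Their poses are not given: they have to be found in the camera images.
- lift: Parcel lift, bolted down. Steel base 140 (x) by 320 mm (y -70 to 250), 12 thick; origin at table height, y points from the pawl end to the plate, z up. Column 36 mm square at (0, 60), top at 165. Ratchet wheel (radius 38, 14 wide, axle along x) at y = -5, height 125, teeth up to 163, between two cheeks at x = +-14 up to height 134. The pawl lies above the wheel. Place and yaw vary.
- pawl_pivot (a point): Centre of the pawl's pivot, on top of the column at (0, 50, 188) mm in the lift's frame. The pawl is a dark steel bar, 12 mm thick, 14 wide, lying level from here to the lift's -y over the wheel; its last 30 mm are a tongue 26 mm wide, open from -y, below and the sides. A counterweight stands up to 60 mm above the pivot.
- tongue_tip (a point): Middle of the lower edge of the pawl's free end, 95 mm from the pivot, at (0, -45, 182) mm in the lift's frame with the pawl down. The gap for the rod lies between the bar's underside (height 182) and the wheel's teeth (163). A rod slid in along +y is stopped by the pawl's nose, at y = -4, 41 mm in from the tongue's end.
- nose_foot (a point): Lower end of the pawl's nose (5 mm thick in y, 14 mm wide, reaching down to height 157 between the wheel's teeth). It blocks the wheel and so the plate against going down.
- pawl (a joint): Pawl angle, rad: 0 lying in the wheel, grows as the tongue rises; 1.75 is thrown right back on its stop (bar a little past upright). Its steel counterweight makes it fall back to 0 when let go below about 0.35 and fall over to 1.75 by itself beyond about 0.8. Lifting it takes about 1.3 N under the bar 60 mm from the pivot; a rod lifted straight up near the nose throws it.
- plate (a joint): How far the carriage (plate, carton, knob) has come down, m: 0 as it starts; the stop is met somewhere from 0.034 to 0.066. The guide is stiff: it stays where it is left, and pressing it down takes about 4 to 7 N, more when pushed faster (25 N per m/s); the hand feels clearly more only once the plate sits on the stop.
- knob_top (a point): Centre of the flat top of the black press knob (34 mm across, 25 mm high, flat 26 mm) on an upright 12 mm rod of the carriage, in the lift's frame at (90, 60, 225) mm with the plate up; it goes down with the plate.
- plate_top (a point): Centre of the plate's upper face (100 x 120 mm, 6 mm thick), in the lift's frame at (0, 172, 110) mm while up. Under it, at (0, 135), stands the stop: an upright screw with a rubber cap 22 mm across that gives about 1 mm per 9 N. Its height is set anew each time, the cap's top 38 to 70 mm over the table, and is not measured: it must be felt (or seen).
- carton_mid (a point): Centre of the cardboard carton (90 x 100 x 75 mm high, about 0.3 kg) that stands loose on the plate.
- rod_grip (a point): Centre of the release rod's black handle (100 mm long, 18 mm wide, 24 mm high), 12 mm above the table as it lies; the point's x axis points along the rod to its steel end. The rod weighs about 0.16 kg and balances 15 mm ahead of here.
- rod_tip (a point): The free end of the rod's steel shank (round, 9 mm diameter, 115 mm long, on the handle's axis), 165 mm from the handle's centre.
- glue: White glue bottle with red cap, 38 mm across, 115 mm high, origin at the foot; a bystander.
- tape: Upright-axis roll of parcel tape, 90 mm across, 48 mm high, origin at the foot; a bystander.
- mug: White mug, 80 mm across, 90 mm high, origin at the foot; a bystander.
There are look-alikes about, which are no part of the job. Leave any orange or pink look-alike of the part that bears rod_grip alone.

How it is judged:
By the outcome, as a careful person would: the job done as asked, in the order asked, and still so for the second after the job is handed in, with the robot touching nothing.
It also fails if it takes over 72 s, if anything falls off the work surface, if the arm or the gripper's body presses on something with over 40 N, if the wrist force passes 120 N, or if a joint passes its speed limit or range.

## Working session

There is one attempt and no reset: what is moved stays moved. The work goes in short steps, Python scripts to look and compute and a tool call to move; the robot and the scene stay as the last step left them, time stands still between calls to the robot, and variables do not carry over. Pictures are saved under pics/ and viewed, at most 10 in all, crops included, and the job is handed in when it is done.

Besides the shell and the picture viewer there is one more tool, called after "Emit:" as a command line: name --pt "numbers of a row" for each row, then --argument value for the rest. jog_arm: Moves the arm, as the interface text tells. Its arguments: {"type":"object","properties":{"motion":{"type":"array"},"squeeze":{"type":"number"}},"required":["motion"]}

```bash
mkdir -p pics; ls; python3 - <<'E'
from station import ctrl
import cv2,numpy as np
for n in ("scene","side"):
    cv2.imwrite(f"pics/{n}0.png",ctrl.camera(n)[:,:,::-1])
    m=ctrl.camera_model(n);print(n,m)
o=ctrl.get_obs();print(o,ctrl.pinch_z)
E
```

```text
pics
scene {'intrinsics': array([[436.64279362,   0.        , 320.10461319],
       [  0.        , 436.64279362, 194.88421932],
       [  0.        ,   0.        ,   1.        ]]), 'rvec': array([ 1.25286081,  2.11321754, -1.06470201]), 'tvec': array([ 0.20113635, -0.11677919,  1.5520939 ])}
side {'intrinsics': array([[366.20198059,   0.        , 321.03239876],
       [  0.        , 366.20198059, 198.97831672],
       [  0.        ,   0.        ,   1.        ]]), 'rvec': array([ 0.8726034 , -2.2842119 ,  1.30906856]), 'tvec': array([0.29987491, 0.28928241, 0.76494317])}
{'time_s': 0.1, 'qpos': array([-1.31259795e+00,  3.00392257e-01,  1.52150979e+00, -3.37147943e-05,
        1.32068692e+00, -6.66001926e-02]), 'joint_vel': array([-8.89578296e-04, -7.92293328e-04, -3.72389743e-03,  4.02946910e-04,
       -2.85212008e-04, -8.24171201e-05]), 'tau': array([ 2.20751237e-03, -5.32642043e+01, -3.53285193e+01,  7.09188008e-02,
        2.34881375e-02, -5.63643903e-05]), 'ee_pos': array([ 0.17544497, -0.52102519,  0.20495973]), 'eef_rot': array([-3.14059637e+00, -3.37210910e-05,  3.24806912e-01]), 'force': array([-0.12071648, -0.04707746, -0.35371261]), 'moment': array([ 0.03906745,  0.00572949, -0.01389421]), 'grip_force': 0.0, 'grip_width': 0.09407637783850517} 0.0188
```

View pics/scene0.png

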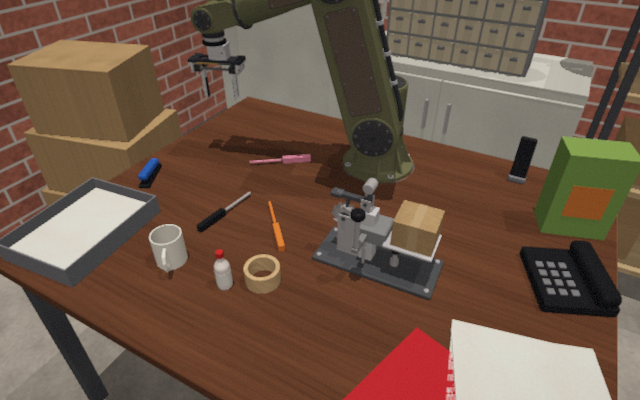

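View pics/side0.png

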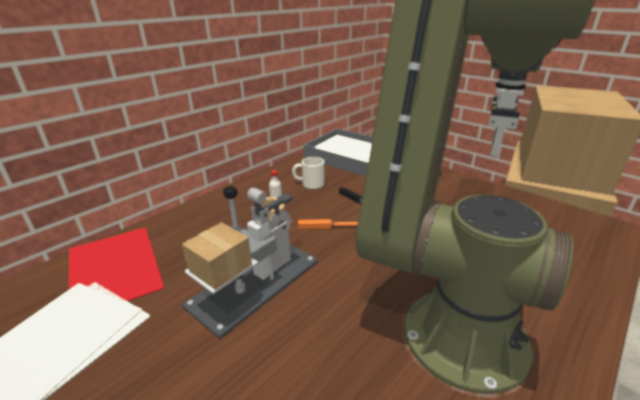

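Scene shows the black-handled rod with handle near (211,219) and steel tip near (250,195). The lift base is around (314–440, 230–290), with the knob at (358,215). The mug, glue and tape are at the lower left. The side view shows the lift with its knob at (231,192).

```bash
cat > h.py <<'E'
from station import ctrl
import cv2,numpy as np
from scipy.spatial.transform import Rotation as R
def cam(n,m=None):
    m=m or ctrl.camera_model(n); return m["intrinsics"],cv2.Rodrigues(np.array(m["rvec"]))[0],np.array(m["tvec"]).ravel()
def ray(n,uv,m=None):
    K,r,t=cam(n,m); return -r.T@t, r.T@np.linalg.inv(K)@np.array([*uv,1.])
def plane(n,uv,z,m=None):
    c,d=ray(n,uv,m); return c+d*(z-c[2])/d[2]
def proj(n,P,m=None):
    K,r,t=cam(n,m); q=(np.atleast_2d(P)@r.T+t)@K.T; return q[:,:2]/q[:,2:]
def two(a,ua,b,ub):
    c1,d1=ray(a,ua);c2,d2=ray(b,ub)
    s=np.linalg.lstsq(np.c_[d1,-d2],c2-c1,rcond=None)[0]
    p,q=c1+d1*s[0],c2+d2*s[1]; return (p+q)/2,np.linalg.norm(p-q)
E
python3 - <<'E'
from h import *
s=cv2.imread("pics/scene0.png");d=cv2.imread("pics/side0.png")
a=cv2.resize(s[170:300,300:450],None,fx=4,fy=4,interpolation=3)
cv2.imwrite("pics/c1.png",a)
b=cv2.resize(d[170:335,180:330],None,fx=3.6,fy=3.6,interpolation=3);cv2.imwrite("pics/c2.png",b)
g=s.max(2).astype(int); m=np.zeros_like(g,np.uint8);m[200:235,192:230]=(g[200:235,192:230]<45)*255
n,l,st,c=cv2.connectedComponentsWithStats(m);i=1+st[1:,4].argmax();print(st[i],c[i])
ys,xs=np.where(l==i);v=cv2.fitLine(np.c_[xs,ys].astype(np.float32),2,0,.01,.01).ravel();print(v)
h=plane("scene",c[i],.014);t=plane("scene",(251,194),.012);print(h,t,np.linalg.norm(h-t),np.degrees(np.arctan2(*(t-h)[[1,0]])))
for n,uv in dict(mug=(170,262),glue=(224,286),tape=(263,280),tapeC=(262,266),o1=(270,203),o2=(280,247)).items(): print(n,plane("scene",uv,0))
print("knob",two("scene",(358,212),"side",(231,190)))
E
```

```text
[197 209  29  23 268] [210.86567164 219.78731343]
[  0.8186315  -0.5743192 210.86568   219.78731  ]
[ 0.54550162 -0.29376423  0.014     ] [ 0.3838108  -0.26788476  0.012     ] 0.16376101330106071 170.90663588259793
mug [ 7.21181932e-01 -2.87095737e-01  1.11022302e-16]
glue [ 7.18615310e-01 -1.09189035e-01  1.11022302e-16]
tape [ 0.65556613 -0.03540202  0.        ]
tapeC [ 0.61651078 -0.06556026  0.        ]
o1 [ 0.38120708 -0.19869538  0.        ]
o2 [ 0.53329793 -0.0634294   0.        ]
knob (array([0.5441484 , 0.16269273, 0.22013767]), np.float64(0.004324398971634541))
```

View pics/c1.png

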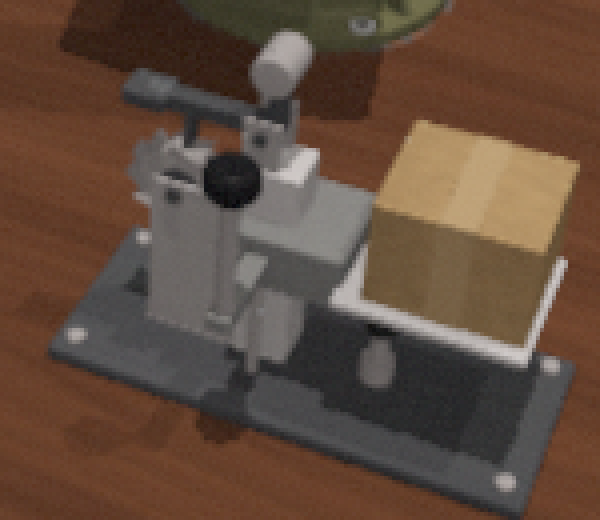

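View pics/c2.png

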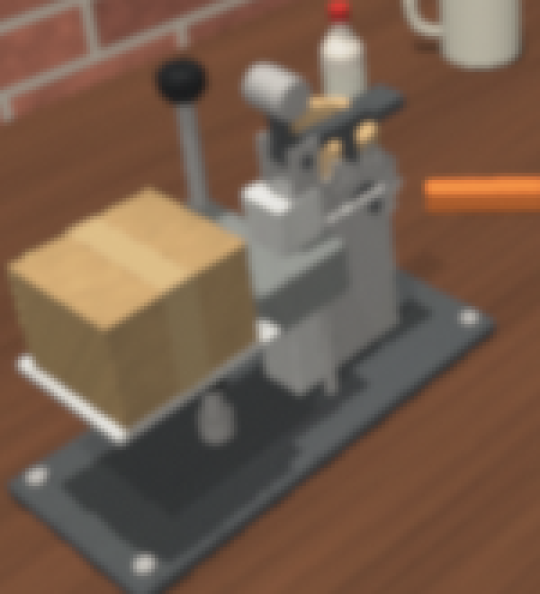

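The crops show base screws in scene crop at (76,334),(142,238),(551,366),(505,482), and in side crop at (36,475),(144,565),(468,317). The pawl tongue end is at scene crop (125,90), side crop (400,100).

```bash
python3 - <<'E'
from h import *
S=np.array([(76,334),(142,238),(551,366),(505,482)])/4+[300,170]
D=np.array([(468,317),(144,565),(36,475)])/3.6+[180,170]
P=np.array([plane("scene",u,.014) for u in S]);print(P)
Q=np.array([plane("side",u,.014) for u in D]);print(Q)
Pm=P.copy();Pm[[1,2,3]]=(P[[1,2,3]]+Q)/2
c=Pm.mean(0);y=(Pm[2]+Pm[3]-Pm[0]-Pm[1])[:2];yaw=np.arctan2(-y[0],y[1]);print("yaw",np.degrees(yaw))
Y=y/np.hypot(*y);X=np.array([Y[1],-Y[0]])
O=c[:2]-.09*Y;print("O",O,"X",X,"Y",Y)
W=lambda p:np.r_[O+X*p[0]+Y*p[1],p[2]]
for n,p in dict(knob=(.09,.06,.225),tip=(0,-.045,.182),tipmid=(0,-.045,.188)).items():
    w=W(p);print(n,w,(proj("scene",w)-[300,170])*4,(proj("side",w)-[180,170])*3.6)
s=cv2.imread("pics/scene0.png");d=cv2.imread("pics/side0.png")
def dark(im,x0,y0,x1,y1,t=40):
    m=(im[y0:y1,x0:x1].max(2)<t).astype(np.uint8);n,l,st,c=cv2.connectedComponentsWithStats(m);i=1+st[1:,4].argmax();return c[i]+[x0,y0],st[i]
a,b=dark(s,345,203,372,225),dark(d,220,182,243,202);print(a,b,two("scene",a[0],"side",b[0]))
E
```

```text
[[0.51675224 0.04978436 0.014     ]
 [0.40940966 0.04421119 0.014     ]
 [0.39430549 0.33514343 0.014     ]
 [0.5038081  0.33904239 0.014     ]]
[[0.40838802 0.03892107 0.014     ]
 [0.39438294 0.33044732 0.014     ]
 [0.50645614 0.33481467 0.014     ]]
yaw 2.591197577032554
O [0.46035071 0.10036062] X [0.99897753 0.04520951] Y [-0.04520951  0.99897753]
knob [0.54754612 0.16436813 0.225     ] [[230.14103368 162.42581273]] [[175.15044067  67.23371707]]
tip [0.46238514 0.05540663 0.182     ] [[125.36032228  89.80986847]] [[388.75576966 104.03465623]]
tipmid [0.46238514 0.05540663 0.188     ] [[125.51505277  82.06742444]] [[388.27857255  96.4758577 ]]
(array([357.44680851, 214.79432624]), array([  6,   6,  14,  13, 141], dtype=int32)) (array([230.39622642, 194.03773585]), array([ 5,  8, 11,  8, 53], dtype=int32)) (array([0.54491497, 0.16364718, 0.21100684]), np.float64(0.0002482373127005124))
```

Emit:
jog_arm --pt "0.04 -0.011 0.003 0 0 0 1" --pt "0.04 -0.011 0.003 0 0 0 1" --pt "0.04 -0.011 0.003 0 0 0 1" --pt "0.04 -0.011 0.003 0 0 0 1" --pt "0.04 -0.011 0.003 0 0 0 1"

```text
time_s: 0.6
ee_pos: [0.3486, -0.404, 0.1901]
eef_rot: [-3.141, 0.0, 0.325]
force: [0.8, 0.3, 0.2]
grip_width: 0.0939
grip_force: 0.0
```

Emit:
jog_arm --pt "0.04 -0.011 0.003 0 0 0 1" --pt "0.04 -0.011 0.003 0 0 0 1" --pt "0.04 -0.011 0.003 0 0 0 1" --pt "0.04 -0.011 0.003 0 0 0 1" --pt "0.037 -0.012 0.003 0 0 0 1"

```text
time_s: 1.1
ee_pos: [0.5176, -0.288, 0.175]
eef_rot: [-3.141, 0.0, 0.325]
force: [-0.3, -0.5, 0.3]
grip_width: 0.0937
grip_force: 0.0
```

Emit:
jog_arm --pt "0 0 0 0 0 -0.148 1" --pt "0 0 0 0 0 -0.148 1" --pt "0 0 0 0 0 -0.148 1" --pt "0 0 0 0 0 -0.148 1" --pt "0 0 0 0 0 -0.148 1"

```text
time_s: 1.6
ee_pos: [0.5162, -0.2892, 0.175]
eef_rot: [-3.141, -0.0, 1.071]
force: [1.1, -0.1, -0.0]
grip_width: 0.094
grip_force: 0.0
```

Emit:
jog_arm --pt "0 0 0 0 0 -0.148 1" --pt "0 0 0 0 0 -0.148 1" --pt "0 0 0 0 0 -0.148 1" --pt "0 0 0 0 0 -0.148 1" --pt "0 0 0 0 0 -0.148 1"

```text
time_s: 2.1
ee_pos: [0.5162, -0.2893, 0.1751]
eef_rot: [-3.141, -0.001, 1.811]
force: [0.8, -0.5, 0.7]
grip_width: 0.0941
grip_force: 0.0
```

Emit:
jog_arm --pt "0 0 0 0 0 -0.148 1" --pt "0 0 0 0 0 -0.148 1" --pt "0 0 0 0 0 -0.148 1" --pt "0 0 0 0 0 -0.148 1" --pt "0 0 0 0 0 -0.148 1"

```text
time_s: 2.6
ee_pos: [0.5162, -0.2893, 0.1751]
eef_rot: [-3.142, -0.001, 2.551]
force: [0.1, -0.2, 0.0]
grip_width: 0.0941
grip_force: 0.0
```

Emit:
jog_arm --pt "0 0 0 0 0 -0.148 1" --pt "0 0 0 0 0 -0.148 1" --pt "0 0 0 0 0 -0.148 1" --pt "0 0 0 0 0 0 1" --pt "0 0 0 0 0 0 1"

```text
time_s: 3.1
ee_pos: [0.5162, -0.2893, 0.1752]
eef_rot: [3.141, -0.0, 2.984]
force: [0.9, -0.4, 0.1]
grip_width: 0.0937
grip_force: 0.0
```

```bash
python3 - <<'E'
from h import *
o=ctrl.get_obs();m=ctrl.camera_model("wrist");im=ctrl.camera("wrist")[:,:,::-1];cv2.imwrite("pics/w1.png",im)
import pickle;pickle.dump(m,open("w1.pkl","wb"))
print(o["time_s"],o["ee_pos"],np.degrees(o["eef_rot"]),o["qpos"])
print(proj("wrist",[[.5455,-.294,.012],[.384,-.268,.012]],m))
E
```

```text
3.1 [ 0.51624473 -0.28927334  0.17516681] [ 1.79986268e+02 -2.78130637e-02  1.70985016e+02] [-5.72647198e-01  4.17674576e-01  1.43349292e+00  2.43890815e-05
  1.29096602e+00 -1.98610905e+00]
[[320.54424447 208.66045506]
 [320.85792801  52.70657163]]
```

View pics/w1.png

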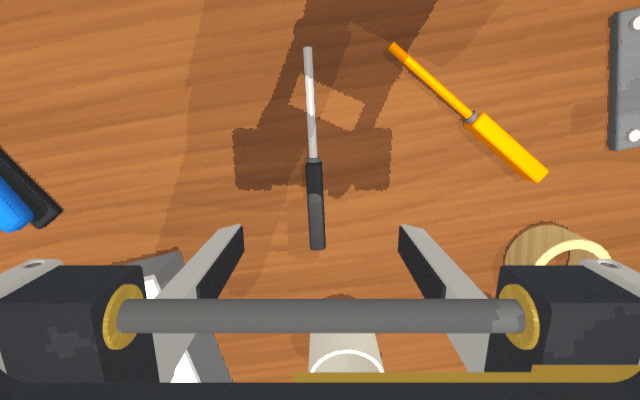

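The wrist view shows the rod from handle rear (317,248), through the handle front (314,160), to the tip (308,48). It lies about 5 px left of the prediction and is turned by about 2°.

```bash
python3 - <<'E'
from h import *;import pickle
m=pickle.load(open("w1.pkl","rb"))
f=plane("wrist",(314,160),.02,m);r=plane("wrist",(317,248),.02,m);t=plane("wrist",(308,48),.012,m)
print(f,r,t); u=t-(f+r)/2;u[2]=0;L=np.linalg.norm(u);u/=L;a=np.arctan2(u[1],u[0]);print(L,np.degrees(a))
for uv in [(610,150)]:print(plane("wrist",(635,135),.014,m),plane("wrist",(637,24),.014,m))
g=t-.135*u; o=ctrl.get_obs();Rm=R.from_euler("xyz",o["eef_rot"]).as_matrix()
g[2]=.003;print("goal",g,"tool shift",Rm.T@(g-o["ee_pos"]),"rz",-(a-o["eef_rot"][2]))
E
```

```text
[ 0.48870909 -0.29203871  0.02      ] [ 0.58889555 -0.30501375  0.02      ] [ 0.37766451 -0.28006108  0.012     ]
0.16219234219488146 173.46286125023002
[0.51684871 0.0497042  0.014     ] [0.40733399 0.04240337 0.014     ]
goal [ 0.51178677 -0.29543046  0.003     ] tool shift [ 0.00342544 -0.00678766  0.17226037] rz -0.042988843422302025
```

Emit:
jog_arm --pt "0.003 -0.007 0.03 0 0 -0.038 1" --pt "0 0 0.04 0 0 0 1" --pt "0 0 0.04 0 0 0 1" --pt "0 0 0.04 0 0 0 1" --pt "0 0 0.022 0 0 0 1"

```text
time_s: 3.65
ee_pos: [0.511, -0.295, 0.0002]
eef_rot: [3.14, -0.003, 3.023]
force: [0.1, 2.4, 18.4]
grip_width: 0.094
grip_force: 11.4
```

Emit:
jog_arm --pt "0 0 0 0 0 0 -0.5" --pt "0 0 0 0 0 0 -1" --pt "0 0 0 0 0 0 -1" --pt "0 0 0 0 0 0 -1" --pt "0 0 0 0 0 0 -1" --squeeze 55

```text
time_s: 4.15
ee_pos: [0.5124, -0.2958, 0.0037]
eef_rot: [-3.141, 0.0, 3.026]
force: [0.0, 0.5, 0.1]
grip_width: 0.0574
grip_force: 0.0
```

Emit:
jog_arm --pt "0 0 0 0 0 0 -1" --pt "0 0 0 0 0 0 -1" --pt "0 0 0 0 0 0 -1" --pt "0 0 0 0 0 0 -1"

```text
time_s: 4.55
ee_pos: [0.5123, -0.2958, 0.0035]
eef_rot: [-3.142, 0.0, 3.027]
force: [-0.2, 0.4, -0.3]
grip_width: 0.0253
grip_force: 0.0
```

Emit:
jog_arm --pt "0 0 0 0 0 0 -1" --pt "0 0 0 0 0 0 -1" --pt "0 0 0 0 0 0 -1" --pt "0 0 0 0 0 0 -1"

```text
time_s: 4.95
ee_pos: [0.5123, -0.2958, 0.0034]
eef_rot: [3.142, -0.0, 3.027]
force: [0.7, 0.3, 0.3]
grip_width: 0.0174
grip_force: 55.0
```

Emit:
jog_arm --pt "0 0 -0.01 0 0 0 -1" --pt "0 0 -0.03 0 0 0 -1" --pt "0 0 -0.04 0 0 0 -1" --pt "0 0 -0.04 0 0 0 -1" --pt "0 0 -0.04 0 0 0 -1"

```text
time_s: 5.45
ee_pos: [0.512, -0.2956, 0.1657]
eef_rot: [-3.142, 0.0, 3.027]
force: [-0.1, 0.4, -1.8]
grip_width: 0.0175
grip_force: 55.0
```

Emit:
jog_arm --pt "0 0 0 0 0 0 -1" --pt "0 0 0 0 0 0 -1"

```text
time_s: 5.65
ee_pos: [0.5123, -0.2958, 0.1642]
eef_rot: [-3.141, 0.001, 3.027]
force: [-0.1, -0.2, -1.3]
grip_width: 0.0174
grip_force: 55.0
```

```bash
python3 - <<'E'
from h import *
o=ctrl.get_obs();m=ctrl.camera_model("wrist");im=ctrl.camera("wrist")[:,:,::-1]
s=ctrl.camera("scene")[:,:,::-1]
cv2.imwrite("pics/g1.png",np.vstack([cv2.resize(im,(480,300)),cv2.resize(s[130:230,160:320],(480,300))]))
print(o["time_s"],o["ee_pos"],np.degrees(o["eef_rot"]),o["qpos"],o["grip_force"],o["grip_width"])
# predicted tip
Rm=R.from_euler("xyz",o["eef_rot"]).as_matrix(); tip=o["ee_pos"]+Rm@[.135,0,-.009];print(tip,proj("wrist",tip,m)*.75,(proj("scene",tip)-[160,130])*3)
E
```

```text
5.65 [ 0.51232118 -0.29583178  0.16420661] [-1.79963637e+02  6.83793923e-02  1.73421697e+02] [-5.85556342e-01  4.25850381e-01  1.44820705e+00 -2.55116693e-05
  1.26618374e+00 -2.04153161e+00] 54.995900988578796 0.017376025877347875
[ 0.37820007 -0.28035916  0.17304549] [[240.51363831 -16.11379197]] [[250.77198655  53.78138976]]
```

View pics/g1.png

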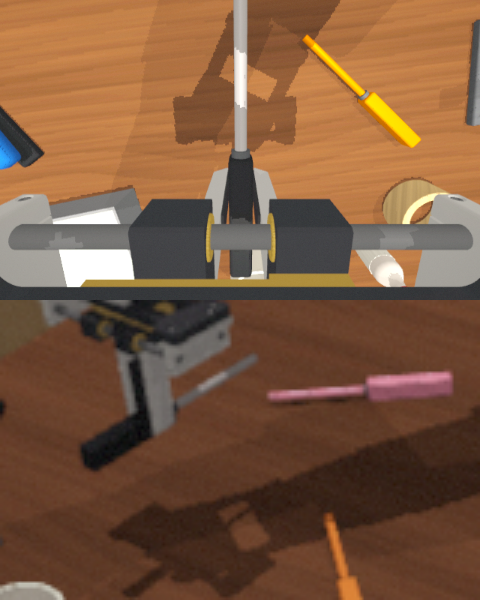

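Rod is firmly held and level, with its tip at scene crop (256,57) against a predicted (251,54).

Emit:
jog_arm --pt "0 0 0 0 0 0.141 -1" --pt "0 0 0 0 0 0.141 -1" --pt "0 0 0 0 0 0.141 -1" --pt "0 0 0 0 0 0.141 -1" --pt "0 0 0 0 0 0.141 -1"

```text
time_s: 6.25
ee_pos: [0.5118, -0.2955, 0.1618]
eef_rot: [-3.141, -0.003, 2.316]
force: [0.9, -0.6, -1.7]
grip_width: 0.0174
grip_force: 55.0
```

Emit:
jog_arm --pt "0 0 0 0 0 0.141 -1" --pt "0 0 0 0 0 0.141 -1" --pt "0 0 0 0 0 0.141 -1" --pt "0 0 0 0 0 0.141 -1" --pt "0 0 0 0 0 0.141 -1"

```text
time_s: 6.75
ee_pos: [0.5118, -0.2955, 0.1618]
eef_rot: [-3.139, -0.002, 1.611]
force: [0.8, 0.2, -1.1]
grip_width: 0.0175
grip_force: 55.0
```

Emit:
jog_arm --pt "0.03 -0.007 0 0 0 0 -1" --pt "0.04 -0.007 0 0 0 0 -1" --pt "0.04 -0.007 0 0 0 0 -1" --pt "0.04 -0.007 0 0 0 0 -1" --pt "0.025 -0.006 0 0 0 0 -1"

```text
time_s: 7.25
ee_pos: [0.469, -0.1202, 0.1622]
eef_rot: [-3.139, -0.001, 1.618]
force: [-0.1, 0.6, -0.6]
grip_width: 0.0174
grip_force: 55.0
```

Emit:
jog_arm --pt "0.004 0 0 0 0 0 -1" --pt "0 0 0 0 0 0 -1" --pt "0 0 0 0 0 0 -1"

```text
time_s: 7.55
ee_pos: [0.4702, -0.1192, 0.1629]
eef_rot: [-3.141, -0.0, 1.616]
force: [0.1, -0.8, -1.5]
grip_width: 0.0174
grip_force: 55.0
```

```bash
python3 - <<'E'
from h import *;import pickle
o=ctrl.get_obs();m=ctrl.camera_model("wrist");im=ctrl.camera("wrist")[:,:,::-1]
d=ctrl.camera("side")[:,:,::-1];s=ctrl.camera("scene")[:,:,::-1]
for n,i in (("wb",im),("db",d),("sb",s)): cv2.imwrite(f"pics/{n}.png",i)
pickle.dump(m,open("wb.pkl","wb"))
top=np.hstack([cv2.resize(s[180:260,310:390],(400,400),interpolation=3),cv2.resize(d[180:260,240:320],(400,400),interpolation=3)])
cv2.imwrite("pics/pre.png",np.vstack([top,cv2.resize(im[:160],(800,200))]))
print(o["time_s"],o["ee_pos"],np.degrees(o["eef_rot"]))
Rm=R.from_euler("xyz",o["eef_rot"]).as_matrix(); tip=o["ee_pos"]+Rm@[.135,0,-.009]
print(tip,proj("wrist",tip,m)*1.25,(proj("scene",tip)-[310,180])*5,(proj("side",tip)-[240,180])*5)
t=[.4624,.0554,.182];print(proj("wrist",t,m)*1.25,(proj("scene",t)-[310,180])*5,(proj("side",t)-[240,180])*5)
E
```

```text
7.55 [ 0.47017483 -0.11920988  0.16293095] [-1.79953122e+02 -1.22806166e-02  9.26123772e+01]
[0.46402914 0.01564823 0.17195988] [[399.69503893 -26.13431235]] [[35.89435617 57.72712335]] [[295.24321768  81.0650579 ]]
[[ 400.0136164  -175.99904842]] [[106.67502364  62.27390941]] [[239.92765975  94.47760343]]
```

View pics/pre.png

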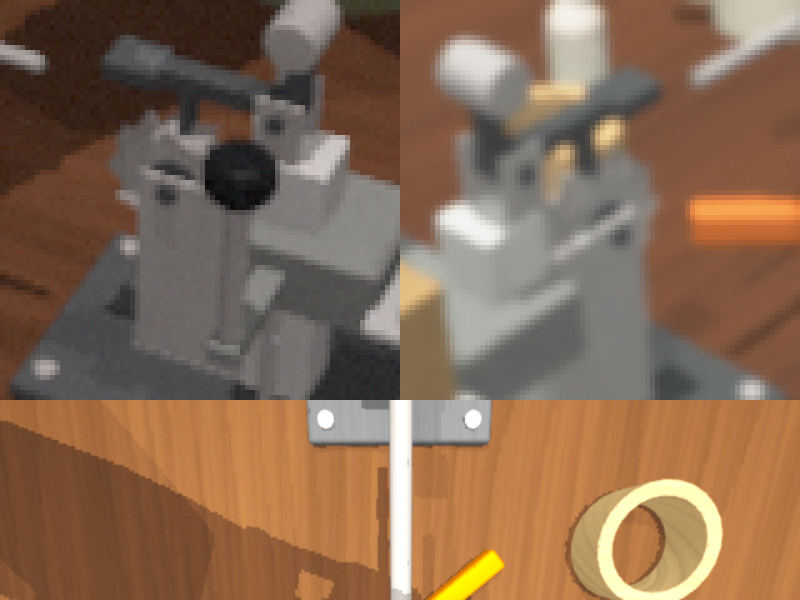

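The pre-insertion view shows the rod tip at scene crop (45,63) and side crop (292,78), with the tongue end at scene (103–112, 38–72). In the wrist view the rod (col 400) is centred between the base screws (326 and 473).

```bash
python3 - <<'E'
from h import *
print(two("scene",(319,192.6),"side",(298.4,195.6)))
O=np.array([.4604,.1004]);X=np.array([.99898,.0452]);Y=np.array([-.0452,.99898])
W=lambda p:np.r_[O+X*p[0]+Y*p[1],p[2]]
for p in [(.013,-.045,.182),(.013,-.045,.194),(-.013,-.045,.182),(-.013,-.045,.194),(0,-.005,.163)]:
    w=W(p);print(p,(proj("scene",w)-[310,180])*5,(proj("side",w)-[240,180])*5+[400,0])
E
```

```text
(array([0.46451249, 0.01961048, 0.17294298]), np.float64(0.005090456486220115))
(0.013, -0.045, 0.182) [[95.73724909 76.17490727]] [[621.05162884  86.33475961]]
(0.013, -0.045, 0.194) [[96.05626929 56.67752021]] [[619.60692318  65.3807558 ]]
(-0.013, -0.045, 0.182) [[117.52589913  48.73001135]] [[658.87433924 102.77542597]]
(-0.013, -0.045, 0.194) [[117.98102568  29.38772724]] [[657.66127403  81.59492074]]
(0, -0.005, 0.163) [[178.59059734 113.72144392]] [[584.69221347 160.52435488]]
```

Emit:
jog_arm --pt "0.015 0 0 0 0 0 -1" --pt "0.015 0 0 0 0 0 -1" --pt "0.01 0 0 0 0 0 -1" --pt "0.01 0 0 0 0 0 -1" --pt "0.005 0 0 0 0 0 -1"

```text
time_s: 8.2
ee_pos: [0.4675, -0.0625, 0.1635]
eef_rot: [3.141, -0.0, 1.618]
force: [0.5, -0.1, -0.5]
grip_width: 0.0175
grip_force: 55.0
```

Emit:
jog_arm --pt "0.003 0 0 0 0 0 -1" --pt "0.003 0 0 0 0 0 -1" --pt "0.002 0 0 0 0 0 -1" --pt "0.001 0 0 0 0 0 -1" --pt "0 0 0 0 0 0 -1"

```text
time_s: 8.7
ee_pos: [0.4672, -0.0547, 0.1635]
eef_rot: [3.142, 0.0, 1.617]
force: [0.4, 0.1, -1.8]
grip_width: 0.0173
grip_force: 55.0
```

```bash
python3 - <<'E'
from h import *
o=ctrl.get_obs()
d=ctrl.camera("side")[:,:,::-1];s=ctrl.camera("scene")[:,:,::-1]
cv2.imwrite("pics/ins.png",np.hstack([cv2.resize(s[180:260,310:390],(400,400),interpolation=3),cv2.resize(d[180:260,240:320],(400,400),interpolation=3)]))
print(o["time_s"],o["ee_pos"],np.degrees(o["eef_rot"]),o["force"])
E
```

```text
8.7 [ 0.46717662 -0.05468585  0.16345128] [1.79999041e+02 4.75745753e-04 9.26271266e+01] [ 0.39569564  0.05909733 -1.81372662]
```

View pics/ins.png

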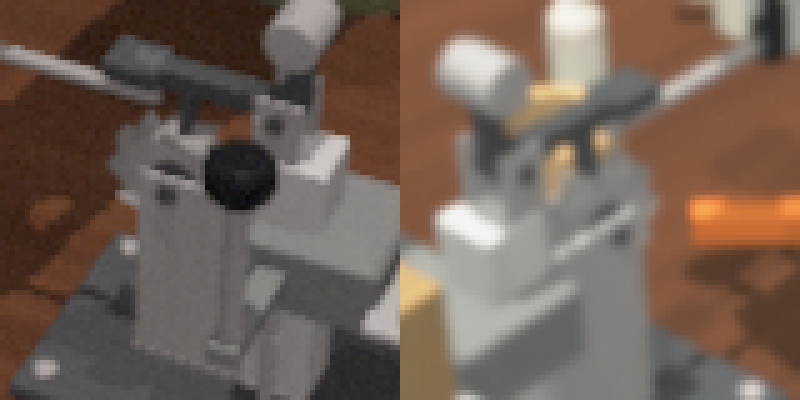

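The rod is under the tongue, with its tip at scene crop (160,97), about 10 mm short of the nose. I advance a little, then lift.

Emit:
jog_arm --pt "0.003 0 0 0 0 0 -1" --pt "0.002 0 0 0 0 0 -1" --pt "0.001 0 -0.003 0 0 0 -1" --pt "0 0 -0.005 0 0 0 -1" --pt "0 0 -0.007 0 0 0 -1"

```text
time_s: 9.3
ee_pos: [0.4667, -0.0486, 0.1786]
eef_rot: [-3.141, -0.0, 1.617]
force: [0.1, 2.3, -6.8]
grip_width: 0.0177
grip_force: 55.0
```

Emit:
jog_arm --pt "0 0 -0.008 0 0 0 -1" --pt "0 0 -0.01 0 0 0 -1" --pt "0 0 -0.01 0 0 0 -1" --pt "0 0 -0.01 0 0 0 -1" --pt "0 0 -0.01 0 0 0 -1"

```text
time_s: 9.8
ee_pos: [0.467, -0.0487, 0.2276]
eef_rot: [3.141, 0.0, 1.617]
force: [0.7, -0.2, -1.3]
grip_width: 0.0176
grip_force: 55.0
```

Emit:
jog_arm --pt "0 0 -0.01 0 0 0 -1" --pt "0 0 -0.008 0 0 0 -1" --pt "0 0 -0.004 0 0 0 -1" --pt "0 0 0 0 0 0 -1" --pt "0 0 0 0 0 0 -1"

```text
time_s: 10.3
ee_pos: [0.4668, -0.0486, 0.2481]
eef_rot: [-3.141, -0.0, 1.617]
force: [0.5, -0.3, -2.1]
grip_width: 0.0176
grip_force: 55.0
```

```bash
python3 - <<'E'
from h import *
o=ctrl.get_obs()
d=ctrl.camera("side")[:,:,::-1];s=ctrl.camera("scene")[:,:,::-1]
cv2.imwrite("pics/thr.png",np.hstack([cv2.resize(s[150:250,310:410],(400,400),interpolation=3),cv2.resize(d[140:240,220:320],(400,400),interpolation=3)]))
print(o["time_s"],o["ee_pos"],np.degrees(o["eef_rot"]),o["force"])
E
```

```text
10.3 [ 0.46676247 -0.04861254  0.24813385] [-1.79971069e+02 -6.51918969e-03  9.26365390e+01] [ 0.45469778 -0.27573023 -2.11985972]
```

View pics/thr.png

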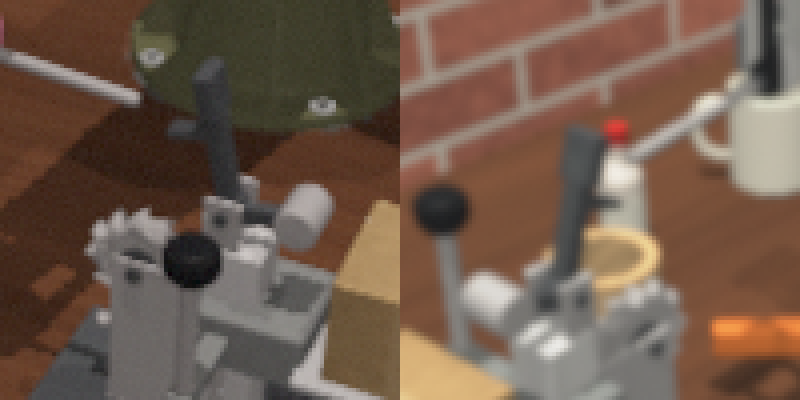

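Pawl is thrown right back (bar past upright at scene crop (210,100)–(235,190)) and the rod is free of it. I bring the rod back to its original clear spot.

Emit:
jog_arm --pt "-0.03 0.005 0 0 0 0 -1" --pt "-0.04 0.007 0 0 0 0 -1" --pt "-0.045 0.007 0 0 0 0 -1" --pt "-0.045 0.007 0 0 0 0 -1" --pt "-0.045 0.006 0 0 0 0 -1"

```text
time_s: 10.9
ee_pos: [0.5083, -0.2538, 0.248]
eef_rot: [-3.141, -0.0, 1.617]
force: [1.0, 0.4, -0.9]
grip_width: 0.0179
grip_force: 55.0
```

Emit:
jog_arm --pt "-0.044 0.002 0 0 0 0 -1" --pt "0 0 0.01 0 0 -0.141 -1" --pt "0 0 0.012 0 0 -0.141 -1" --pt "0 0 0.012 0 0 -0.141 -1" --pt "0 0 0.012 0 0 -0.141 -1"

```text
time_s: 11.4
ee_pos: [0.5121, -0.2958, 0.2013]
eef_rot: [-3.141, -0.001, 2.186]
force: [-0.3, 0.6, -1.9]
grip_width: 0.0176
grip_force: 55.0
```

Emit:
jog_arm --pt "0 0 0.012 0 0 -0.141 -1" --pt "0 0 0.012 0 0 -0.141 -1" --pt "0 0 0.012 0 0 -0.141 -1" --pt "0 0 0.012 0 0 -0.141 -1" --pt "0 0 0.012 0 0 -0.141 -1"

```text
time_s: 11.9
ee_pos: [0.5121, -0.2957, 0.1415]
eef_rot: [3.141, -0.001, 2.892]
force: [-0.6, 0.1, -2.2]
grip_width: 0.0174
grip_force: 55.0
```

Emit:
jog_arm --pt "0 0 0.012 0 0 -0.141 -1" --pt "0 0 0.03 0 0 0 -1" --pt "0 0 0.03 0 0 0 -1" --pt "0 0 0.025 0 0 0 -1" --pt "0 0 0.01 0 0 0 -1"

```text
time_s: 12.4
ee_pos: [0.5111, -0.2951, 0.0326]
eef_rot: [3.14, -0.004, 3.027]
force: [0.1, -0.6, -1.6]
grip_width: 0.0177
grip_force: 55.0
```

Emit:
jog_arm --pt "0 0 0.01 0 0 0 -1" --pt "0 0 0.01 0 0 0 -1" --pt "0 0 0.005 0 0 0 -1" --pt "0 0 0 0 0 0 -1" --pt "0 0 0 0 0 0 -1"

```text
time_s: 12.9
ee_pos: [0.5126, -0.296, 0.011]
eef_rot: [-3.141, 0.001, 3.027]
force: [0.3, -0.7, -0.6]
grip_width: 0.0176
grip_force: 55.0
```

Emit:
jog_arm --pt "0 0 0.004 0 0 0 -1" --pt "0 0 0.002 0 0 0 -1" --pt "0 0 0.001 0 0 0 -1" --pt "0 0 0 0 0 0 -1" --pt "0 0 0 0 0 0 -1"

```text
time_s: 13.4
ee_pos: [0.5126, -0.296, 0.0048]
eef_rot: [-3.141, 0.001, 3.027]
force: [-5.0, 2.2, 12.8]
grip_width: 0.0176
grip_force: 55.0
```

Emit:
jog_arm --pt "0 0 -0.001 0 0 0 -0.6" --pt "0 0 0 0 0 0 -0.5" --pt "0 0 0 0 0 0 0" --pt "0 0 0 0 0 0 0" --pt "0 0 0 0 0 0 0"

```text
time_s: 13.9
ee_pos: [0.5123, -0.2958, 0.0043]
eef_rot: [3.142, -0.0, 3.027]
force: [-0.3, 0.8, -0.3]
grip_width: 0.0441
grip_force: 0.0
```

Emit:
jog_arm --pt "0 0 -0.01 0 0 0 0" --pt "0 0 -0.03 0 0 0 0" --pt "0 0 -0.045 0 0 0 0" --pt "0 0 -0.045 0 0 0 0" --pt "0 0 -0.045 0 0 0 0"

```text
time_s: 14.4
ee_pos: [0.512, -0.2956, 0.1821]
eef_rot: [-3.141, 0.001, 3.027]
force: [0.1, -0.1, -0.3]
grip_width: 0.0468
grip_force: 0.0
```

```bash
python3 - <<'E'
from h import *
o=ctrl.get_obs();print(o["time_s"],o["ee_pos"],o["eef_rot"],o["grip_width"],o["qpos"],o["force"])
m=ctrl.camera_model("wrist");im=ctrl.camera("wrist");s=ctrl.camera("scene")
g=s.max(2).astype(int);k=np.zeros_like(g,np.uint8);k[200:240,185:235]=g[200:240,185:235]<45
n,l,st,c=cv2.connectedComponentsWithStats(k);i=1+st[1:,4].argmax();print("scene handle",st[i],c[i])
g=im.max(2).astype(int);k=((g<70)*1).astype(np.uint8);k[:, :250]=0;k[:,390:]=0;k[260:]=0
n,l,st,c=cv2.connectedComponentsWithStats(k);print([ (list(a),b.round()) for a,b in zip(st[1:],c[1:]) if a[4]>150])
E
```

```text
14.4 [ 0.51203286 -0.29564329  0.18213305] [-3.14133803e+00  5.06908725e-04  3.02680844e+00] 0.04676430230917378 [-5.85572707e-01  4.10018717e-01  1.42766540e+00  3.11267816e-06
  1.30334128e+00 -2.04158558e+00] [ 0.13580728 -0.07617593 -0.28408131]
scene handle [197 208  29  24 288] [210.85763889 219.55902778]
[([np.int32(313), np.int32(165), np.int32(16), np.int32(36), np.int32(441)], array([321., 180.])), ([np.int32(268), np.int32(227), np.int32(14), np.int32(33), np.int32(260)], array([277., 247.])), ([np.int32(360), np.int32(227), np.int32(15), np.int32(33), np.int32(258)], array([365., 247.]))]
```

Emit:
jog_arm --pt "0 0 -0.037 0 0 0.149 -1" --pt "0 0 -0.037 0 0 0.149 -1" --pt "0 0 -0.037 0 0 0.149 -1" --pt "0 0 -0.037 0 0 0.149 -1" --pt "0 0 0 0 0 0.149 -1" --squeeze 20

```text
time_s: 15.0
ee_pos: [0.5129, -0.2962, 0.3329]
eef_rot: [3.139, 0.008, 2.276]
force: [-0.8, 0.1, 0.0]
grip_width: 0.0105
grip_force: 0.0
```

Emit:
jog_arm --pt "0 0 0 0 0 0.149 -1" --pt "0 0 0 0 0 0.149 -1" --pt "0 0 0 0 0 0.149 -1" --pt "0 0 0 0 0 0.149 -1" --pt "0 0 0 0 0 0.149 -1"

```text
time_s: 15.5
ee_pos: [0.5122, -0.2957, 0.3274]
eef_rot: [-3.141, -0.0, 1.531]
force: [-0.8, 0.5, -0.1]
grip_width: 0.0005
grip_force: 0.0
```

Emit:
jog_arm --pt "0 0 0 0 0 0.149 -1" --pt "0 0 0 0 0 0.149 -1" --pt "0 0 0 0 0 0.149 -1" --pt "0 0 0 0 0 0.149 -1" --pt "0 0 0 0 0 0.149 -1"

```text
time_s: 16.0
ee_pos: [0.5122, -0.2957, 0.3274]
eef_rot: [-3.141, 0.0, 0.786]
force: [0.3, 1.2, 0.3]
grip_width: 0.0004
grip_force: 0.0
```

Emit:
jog_arm --pt "0 0 0 0 0 0.149 -1" --pt "0 0 0 0 0 0.149 -1" --pt "0 0 0 0 0 0.149 -1" --pt "0 0 0 0 0 0.149 -1" --pt "0 0 0 0 0 0.149 -1"

```text
time_s: 16.5
ee_pos: [0.5121, -0.2957, 0.3274]
eef_rot: [-3.141, 0.0, 0.041]
force: [-0.1, 0.1, 0.5]
grip_width: 0.0008
grip_force: 0.0
```

Emit:
jog_arm --pt "0.005 -0.045 0 0 0 0 -1" --pt "0.005 -0.045 0 0 0 0 -1" --pt "0.005 -0.045 0 0 0 0 -1" --pt "0.005 -0.045 0 0 0 0 -1" --pt "0.005 -0.045 0 0 0 0 -1"

```text
time_s: 17.0
ee_pos: [0.5263, -0.0681, 0.3275]
eef_rot: [-3.142, -0.0, 0.047]
force: [0.5, -0.1, 0.2]
grip_width: 0.0004
grip_force: 0.0
```

Emit:
jog_arm --pt "0.005 -0.045 0 0 0 0 -1" --pt "0.005 -0.045 0 0 0 0 -1" --pt "0.005 -0.045 0 0 0 0 -1" --pt "0.005 -0.04 0 0 0 0 -1" --pt "0.005 -0.03 0 0 0 0 -1"

```text
time_s: 17.5
ee_pos: [0.5417, 0.1384, 0.3274]
eef_rot: [-3.141, 0.0, 0.048]
force: [0.9, -0.3, 0.3]
grip_width: 0.0001
grip_force: 0.0
```

Emit:
jog_arm --pt "0 0 0 0 0 0 -1" --pt "0 0 0 0 0 0 -1" --pt "0 0 0 0 0 0 -1"

```text
time_s: 17.8
ee_pos: [0.5421, 0.1352, 0.3275]
eef_rot: [3.141, 0.0, 0.046]
force: [0.9, -0.5, -0.6]
grip_width: 0.0008
grip_force: 0.0
```

```bash
python3 - <<'E'
from h import *
o=ctrl.get_obs();Rm=R.from_euler("xyz",o["eef_rot"]).as_matrix()
m=ctrl.camera_model("wrist");K,r,t=cam("wrist",m);print("cam in tool",Rm.T@(-r.T@t-o["ee_pos"]))
im=ctrl.camera("wrist")[:,:,::-1];cv2.imwrite("pics/k.png",im)
print(o["time_s"],o["ee_pos"],o["eef_rot"],o["grip_width"],o["qpos"])
k=proj("wrist",[.546,.164,.225],m)[0];print(k)
x0,y0=max(int(k[0])-60,0),max(int(k[1])-60,0)
g=im.max(2)[y0:y0+120,x0:x0+120];q=(g<50).astype(np.uint8);n,l,st,c=cv2.connectedComponentsWithStats(q)
for a,b in zip(st[1:],c[1:]):
    if a[4]>100: uv=b+[x0,y0];print(list(a),uv,plane("wrist",uv,.22,m))
E
```

```text
cam in tool [ 7.20979819e-02  1.77335879e-04 -1.79901283e-01]
17.8 [0.54207679 0.13517621 0.32745532] [3.14141242e+00 1.01715700e-04 4.59421017e-02] 0.0007800150967258853 [ 1.78904365e-01  2.60746171e-01  1.29234473e+00 -1.65183878e-04
  1.58862646e+00  1.70375565e+00]
[289.48448383 191.55435769]
[np.int32(0), np.int32(40), np.int32(120), np.int32(37), np.int32(2236)] [294.28041145 191.88416816] [0.54468137 0.15995236 0.22      ]
[np.int32(89), np.int32(95), np.int32(6), np.int32(25), np.int32(114)] [320.5        239.07894737] [0.49853636 0.13322001 0.22      ]
```

```bash
python3 - <<'E'
from h import *
im=cv2.imread("pics/k.png");m=ctrl.camera_model("wrist")
q=(im.max(2)<60).astype(np.uint8)[110:250,200:440]
D=cv2.distanceTransform(q,cv2.DIST_L2,5)
for _ in range(3):
    _,v,_,p=cv2.minMaxLoc(D);uv=np.array(p)+[200,110];print(uv,v,plane("wrist",uv,.215,m));cv2.circle(D,p,20,0,-1)
a=proj("wrist",[[.546,.164,.215],[.546,.181,.215]],m);print("exp r px",a,np.linalg.norm(a[1]-a[0]))
for y in range(160,225,8): print(y,''.join('#' if v<60 else '.' for v in im[y,230:350:2].max(1)))
E
```

```text
[282 194] 13.787599563598633 [0.54091743 0.17187742 0.215     ]
[323 193] 12.599998474121094 [0.54367748 0.13274816 0.215     ]
[302 191] 11.19999885559082 [0.54473025 0.15285723 0.215     ]
exp r px [[290.35001528 189.18762443]
 [272.49559543 188.39868687]] 17.87184183800558
160 ............................................................
168 ..............................................#.###.........
176 .....................################.#.#....######.#..###..
184 ....................###############################.###.#.#.
192 ############################################################
200 ...............#############################################
208 ................#.#........#..##............................
216 ..........................................#.................
224 ............................................................
```

Emit:
jog_arm --pt "0.003 -0.015 0 0 0 0 -1" --pt "0.002 -0.014 0.01 0 0 0 -1" --pt "0 0 0.03 0 0 0 -1" --pt "0 0 0.03 0 0 0 -1" --pt "0 0 0.016 0 0 0 -1"

```text
time_s: 18.35
ee_pos: [0.5449, 0.1661, 0.238]
eef_rot: [3.141, 0.003, 0.047]
force: [-0.3, -0.3, 0.3]
grip_width: 0.0006
grip_force: 0.0
```

Emit:
jog_arm --pt "0 0 0.002 0 0 0 -1" --pt "0 0 0.001 0 0 0 -1" --pt "0 0 0 0 0 0 -1"

```text
time_s: 18.65
ee_pos: [0.5461, 0.1656, 0.2393]
eef_rot: [-3.141, -0.001, 0.047]
force: [0.6, -0.2, 0.5]
grip_width: 0.0004
grip_force: 0.0
```

```bash
python3 - <<'E'
from h import *
o=ctrl.get_obs();print(o["ee_pos"],o["force"])
for z in (.012,.038,.046,.054,.062,.07):
    w=[.4543,.2353,z];print(z,(proj("scene",w)[0]-[300,170])*4,(proj("side",w)[0]-[180,170])*3.6)
s=cv2.imread("pics/scene0.png");print(s[248:270,394].max(1))
print(cv2.imread("pics/side0.png")[270:295,239].max(1))
E
```

```text
[0.54608806 0.16562187 0.23929338] [ 0.59786086 -0.15025224  0.53750726]
0.012 [372.8266576  373.36910277] [213.49879513 432.4345035 ]
0.038 [376.90344523 344.50860853] [208.66487056 402.98350789]
0.046 [378.18061931 335.46720677] [207.14785008 393.74096329]
0.054 [379.46875385 326.34821337] [205.61652696 384.41127896]
0.062 [380.76799056 317.15062523] [204.07069798 374.99321672]
0.07 [382.07847359 307.87342186] [202.51015605 365.48551484]
[190 158  95  46  28  20  58  89 101 103 105 103 103 100 103 104 106 106
  89  57  46  44]
[113 117 123 127 124 112  90  66  66  89 106 111 113 114 113 113 111 110
 112 114 114 112 101  80  61]
```

Emit:
jog_arm --pt "0 -0.0 0.004 0 0 0 -1" --pt "0 0.001 0.004 0 0 0 -1" --pt "0 0 0.003 0 0 0 -1" --pt "0 0 0.002 0 0 0 -1" --pt "0 0 0.002 0 0 0 -1"

```text
time_s: 19.15
ee_pos: [0.5459, 0.1642, 0.2239]
eef_rot: [-3.142, -0.0, 0.047]
force: [-3.3, -0.9, 6.9]
grip_width: 0.0005
grip_force: 3.4
```

Emit:
jog_arm --pt "0 0 0.002 0 0 0 -1" --pt "0 0 0.002 0 0 0 -1" --pt "0 0 0.002 0 0 0 -1" --pt "0 0 0.002 0 0 0 -1" --pt "0 0 0.002 0 0 0 -1"

```text
time_s: 19.65
ee_pos: [0.5459, 0.1642, 0.2142]
eef_rot: [-3.142, -0.001, 0.047]
force: [-3.5, -1.4, 6.8]
grip_width: 0.0004
grip_force: 3.4
```

Emit:
jog_arm --pt "0 0 0.002 0 0 0 -1" --pt "0 0 0.002 0 0 0 -1" --pt "0 0 0.002 0 0 0 -1" --pt "0 0 0.002 0 0 0 -1" --pt "0 0 0.002 0 0 0 -1"

```text
time_s: 20.15
ee_pos: [0.5459, 0.1642, 0.2042]
eef_rot: [-3.142, -0.001, 0.047]
force: [-3.4, -1.8, 7.0]
grip_width: 0.0005
grip_force: 3.4
```

Emit:
jog_arm --pt "0 0 0.002 0 0 0 -1" --pt "0 0 0.002 0 0 0 -1" --pt "0 0 0.002 0 0 0 -1" --pt "0 0 0.002 0 0 0 -1" --pt "0 0 0.0015 0 0 0 -1"

```text
time_s: 20.65
ee_pos: [0.5458, 0.1642, 0.1945]
eef_rot: [3.142, -0.001, 0.047]
force: [-3.4, -1.8, 6.2]
grip_width: 0.0008
grip_force: 3.3
```

Emit:
jog_arm --pt "0 0 0.001 0 0 0 -1" --pt "0 0 0.001 0 0 0 -1"

```text
time_s: 20.85
ee_pos: [0.5459, 0.1642, 0.1926]
eef_rot: [-3.142, -0.001, 0.047]
force: [-3.5, -1.5, 6.1]
grip_width: 0.0006
grip_force: 3.2
```

Emit:
jog_arm --pt "0 0 0.001 0 0 0 -1" --pt "0 0 0.001 0 0 0 -1" --pt "0 0 0.001 0 0 0 -1"

```text
time_s: 21.15
ee_pos: [0.5458, 0.1642, 0.1896]
eef_rot: [3.142, -0.001, 0.047]
force: [-2.5, -1.6, 6.5]
grip_width: 0.0003
grip_force: 3.2
```

Emit:
jog_arm --pt "0 0 0.001 0 0 0 -1" --pt "0 0 0.001 0 0 0 -1" --pt "0 0 0.001 0 0 0 -1"

```text
time_s: 21.45
ee_pos: [0.5458, 0.1642, 0.1866]
eef_rot: [3.142, -0.001, 0.047]
force: [-2.7, -1.2, 6.0]
grip_width: 0.0001
grip_force: 3.2
```

Emit:
jog_arm --pt "0 0 0.001 0 0 0 -1" --pt "0 0 0.001 0 0 0 -1" --pt "0 0 0.001 0 0 0 -1"

```text
time_s: 21.75
ee_pos: [0.546, 0.1642, 0.1845]
eef_rot: [-3.141, -0.001, 0.047]
force: [-6.3, -2.8, 18.1]
grip_width: 0.0005
grip_force: 8.8
```

Emit:
jog_arm --pt "0 0 0.0005 0 0 0 -1" --pt "0 0 0 0 0 0 -1" --pt "0 0 0 0 0 0 -1"

```text
time_s: 22.05
ee_pos: [0.546, 0.1642, 0.1844]
eef_rot: [-3.141, -0.002, 0.047]
force: [-7.5, -2.8, 17.1]
grip_width: 0.0005
grip_force: 8.3
```

The plate sits on the stop: the force rose from 6 to 17 N at about 40 mm of travel. I retreat straight up.

Emit:
jog_arm --pt "0 0 -0.002 0 0 0 -1" --pt "0 0 -0.005 0 0 0 -1" --pt "0 0 -0.02 0 0 0 -1" --pt "0 0 -0.04 0 0 0 -1" --pt "0 0 -0.045 0 0 0 -1"

```text
time_s: 22.55
ee_pos: [0.5453, 0.1641, 0.295]
eef_rot: [3.141, 0.002, 0.047]
force: [0.7, 0.3, 0.0]
grip_width: 0.0004
grip_force: 0.0
```

Emit:
jog_arm --pt "0 0 -0.04 0 0 0 -1" --pt "0 0 -0.02 0 0 0 -1" --pt "0 0 0 0 0 0 -1" --pt "0 0 0 0 0 0 -1"

```text
time_s: 22.95
ee_pos: [0.5458, 0.1643, 0.3536]
eef_rot: [3.141, 0.001, 0.047]
force: [0.6, 0.0, -0.3]
grip_width: 0.0008
grip_force: 0.0
```

```bash
python3 - <<'E'
from h import *
o=ctrl.get_obs();print(o["time_s"],o["ee_pos"],o["force"])
d=ctrl.camera("side")[:,:,::-1];s=ctrl.camera("scene")[:,:,::-1]
cv2.imwrite("pics/end.png",np.vstack([cv2.resize(s[130:310,130:450],(533,300)),cv2.resize(d[140:340,170:390],(533,300))[:,:]]))
E
```

```text
22.95 [0.54575235 0.16425105 0.35355952] [ 0.59471699  0.02389716 -0.33705714]
```

View pics/end.png

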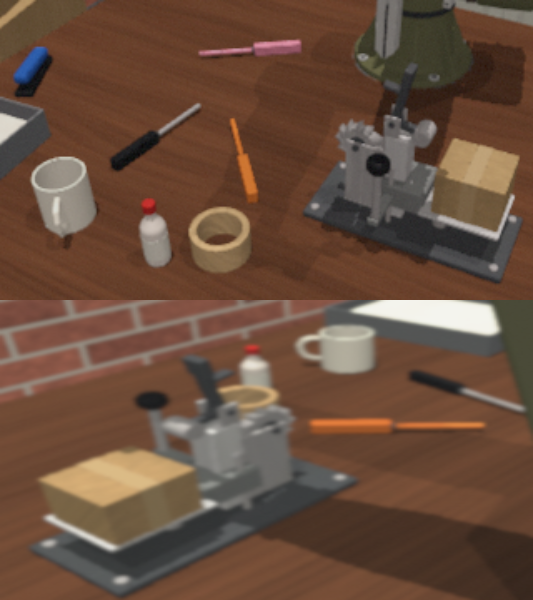

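The final view shows the pawl thrown back, the plate lowered with its carton in place, the rod flat on the table near (155,135), and the other things unmoved.

```bash
python3 -c "
from station import ctrl
print(ctrl.hand_in())"
```

```text
the job is handed in; nothing more can be done
None
```

The job is done and handed in: the rod threw the pawl right back, I pressed the plate down about 40 mm onto its stop (17 N), and the rod lies flat on the table with the carton and other things undisturbed, after about 23 s of robot time.

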